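# Clamp the amplifier module in the sliding-tube work holder

### The arm

A 6-joint arm with a two-finger parallel gripper is mounted at the origin on the work surface. World frame = base frame: x ahead of the robot, y to its left, z up, the work surface at z = 0. Lengths are in m, angles in degrees, forces in N, time in s.
With the tool pointing down it reaches from about 0.35 to 0.975 m from the base axis. Payload 4.9 kg.
Tool frame: the origin (TCP) lies at the very end of the fingers, on their centre line; the grasp point (between the pads) lies 19 mm behind it (ctrl.pinch_z is the distance from the TCP to the grasp point, in m); z points along the fingers, y is the direction in which the jaws open and shut (so a half turn about z gives the same grasp; the last joint's range is limited). The gripper opens to 85 mm and grips with 20 to 120 N. Pads are 22 mm wide; open, the fingers measure 114 mm over their backs; the gripper's body (76 mm by 85 mm) begins 54 mm behind the grasp point. The pads swing forward as they close: fully open they stand 13 mm farther back than shut.
Start: joints at [-72.823, 3.019, 92.412, -0, 84.569, -6.818], TCP at [0.254, -0.571, 0.231] pointing down, gripper open.
Joint ranges: [-172.51, 172.51], [-57.92, 126.97], [3.15, 148.05], [-58.71, 238.71], [5.1, 150.11], [-179.66, 179.66]. Speed limits (degrees/s): [147.25, 147.25, 180, 180, 180, 180].

### API

Orientations are given as a 3x3 rotation matrix whose columns are the frame's x, y, z axes.
In Python, from plant import ctrl gives the robot as it stands. The module is installed in compiled form; this text tells all that it offers.
- The arm moves only by the shell command python3 -m creep 'ROWS'. ROWS is JSON, a list of rows, each an object with "claw": the opening, from 0 (shut) to 1 (fully open); "dp": the shift along the tool's x, y, z in mm, a list of three; "roll": the turn about the tool's z in units of 8 degrees (1.0 is 8 degrees). In form: [{"claw": claw, "dp": [x, y, z], "roll": roll}, ...]. A call has 1 to 12 rows; each row shifts and turns the pose as measured when the row begins, along the tool's axes as they then stand; what a row does not reach is not made up. A row lasts 1/10 s, in which the tool goes at most 50 mm and 8.59 degrees, less where a joint would pass 70% of its speed; a pose out of reach is approached as far as the arm can. A call with a gripper value outside its range is refused whole. The fingers move at their own pace and stop on an object; the grip force is fixed at half the most. Time passes only in rows, so rows that do not move let the fingers close. It gives the time, the measured TCP pose, the force and the opening at its end, in the units of the state.
- ctrl.sense(): the state, without advancing time (a new reading comes with each control period).
- ctrl.grab_frame(name): name is "side" or "top" or "wrist"; returns (picture, depth): 384x512x3 uint8, red, green, blue; 384x512 float32, m along the optical axis (not along the pixel's ray), 0 where there is no reading.
- ctrl.calibration(name): a dict with "mtx" (3x3 intrinsics, pixels), "origin" and "orientation" of the camera in the world; the wrist camera has in their place "tool_from_camera" (4x4, takes a point from camera to tool coordinates, whose origin is the TCP and whose axes are the flange's). Camera axes: x right, y up, looking along -z (the intrinsics and any distortion apply to the point x, -y, -z); pixel columns grow to the right and rows downward; lengths in m; the calibration is good to about 2 mm. A picture is of the moment at which its call begins: read the wrist's pose just before it. calibration takes no time and is no camera call.
- ctrl.finish_job(): hands the job in, once; it reports no verdict.
Trained networks look in the newest picture that a camera, given by its name, has taken for a name from the list of things; names that differ only in an ending like _2 or _b are one class to them, and where a whole thing is asked for, a point or a joint stands for the part that bears it (a point fixed in the world has none). Each returns a list of dicts, best first, with "p" (0 to 1); they miss things now and then, are a little off and sometimes report something else, mostly with a low value. They report only what shows in the picture. A call takes as long as a camera call.
- ctrl.boxes_of(camera, name): "rect" ([left, top, right, bottom] in pixels, round what is visible of it).
The state is a dict: "time_s": time; "qpos": joint angles; "joint_vel": joint speeds; "joint_efforts": joint torques, N m; "tcp_pos": TCP position; "eef_rot": TCP orientation; "contact_force": force on the tool from outside, world axes, zero at the start; "moment": the same for the moment, N m; "grip_width": opening from 0.0 (shut) to 1.0 (fully open).
Only numpy, scipy, OpenCV 4.12 (cv2) and the standard library are available. Lean on these libraries where they do the work, as an engineer would, in place of code of your own. Each camera call takes 0.05 s, during which the arm holds its last target. There are 200 camera calls.

### The job

Clamp the circuit module in the work holder: with the cam lever still open, push the sliding jaw up by its tab, without touching the module, until the module sits square and snug between the sprung pad and the far cheek, pressed gently (aim for about 7 N at the pad, never more than 16 N). Then, without the jaw losing its hold, flip the cam lever over centre until it is fully closed, using no more than 25 N on its knob, let go, and leave everything else on the bench where it is.

Things in the scene. Friction and masses are not known exactly. Their poses are not given: they have to be found in the camera images.
- holder: work holder fixed to the bench: grey base plate 130 x 380 x 12 mm; local y = sliding direction, z up; origin on the bench below the tube's axis, plate spans y -200..+180 mm, x +-65. A 16 mm steel tube (axis 36 mm above the bench, x = 0) slides along y through an aluminium clamp block (x -48..+32, y -145..-95, top 62 mm high) and carries the jaw
- far_end (a point): middle of the base plate's +y end, on its upper face. Near it stands the fixed far cheek (90 wide, 20 thick, 62 mm high), bolted on by hand: its face towards the module lies anywhere from 48 to 66 mm before this point (holder y +114..+132) and is not measured: find it by feel
- jaw: the sliding jaw with its tube and pad; slides along the holder's y (+y towards the module), axes parallel to the holder's. Origin: on the bench below the tube's axis, 41 mm on the +y side of the jaw plate's middle. Jaw plate 60 wide, 12 thick, 14 to 60 mm above the bench
- pad_face (a point): where the middle of the face of the jaw's black rubber pressure pad (44 x 26 mm) is when not pressed, 32 mm above the bench, 18 mm before the jaw plate's face. Fixed to the jaw plate: the point does not show how far the pad is pressed in. The pad is on springs, yields 1 mm per 6 N, at most 6 mm
- tube_end (a point): rear end of the tube, on its axis. The unclamped tube drags in the block with about 7 N of friction, which must be overcome on top of the pad's force and which holds the jaw where it is let go (if the pad's springs press harder, the jaw creeps back until they press about 7 N). Closing the lever costs some 2 N of the pad force
- tab (a point): the jaw's upright push tab, a flat plate 30 mm wide (local x) and 12 mm thick (local y), rising from the jaw plate (60 mm) to 106 mm above the bench. This point: mid-width, mid-thickness, 85 mm above the bench. Behind it (-y) at least 40 mm are free above 82 mm height
- module_center (a point): the module: finned aluminium heatsink with a green populated board, 70 (its x) x 80 (its y) x 28 mm, parts on the board up to 42 mm high, 0.2 kg; lies loose on the base plate between pad and far cheek, a little askew, its y roughly along the sliding direction. This point: its middle, 20 mm above its underside (32 mm above the bench)
- module: the same module; origin at the centre of its underside, axes as above
- pivot (a point): top centre of the cam lever's pivot hub (36 mm across) on the clamp block at holder x -28, y -120 mm, 80 mm above the bench (a 12 mm pin stands 6 mm higher); the lever turns about the vertical through it
- lever (a joint): cam lever angle (rad): 0 = open, 1.8 = closed (stop); grows anticlockwise seen from above. Lever direction from the pivot: 167 deg from the holder's +x plus this angle, so open it points to -x, closed to -y beside the tube. Rest: about 0.15. Pushed, it soon resists, up to about 10 N at the knob, and springs back if let go; past the crest at 1.4 it snaps shut and locks the tube
- knob: the lever's round black knob, upright, free to spin on its own axis, 18 mm across, from 70 to 110 mm above the bench, 85 mm from the pivot's axis; origin at its lower end (70 mm above the bench) on its axis. The lever bar below it is 16 mm wide, 66 to 76 mm high
- driver: bystander, leave alone: screwdriver, 160 mm long, lying on the bench; origin within it, on the bench
- spool: bystander, leave alone: grey plastic spool, 54 mm across and 40 mm high, standing; origin: centre of its underside on the bench
- flux: bystander, leave alone: small white bottle, 40 mm across and 75 mm high; origin: centre of its underside on the bench
- tray: bystander, leave alone: grey parts tray 90 x 130 x 28 mm; origin: centre of its underside on the bench
- meter: bystander, leave alone: black hand meter lying on its back, 150 x 75 x 34 mm; origin: centre of its underside on the bench
- cup: bystander, leave alone: white cup, 68 mm across and 85 mm high; origin: centre of its underside on the bench
- spanner: bystander, leave alone: steel spanner lying on the bench; origin within it, on the bench

How it is judged:
By the outcome, as a careful person would: the job done as asked, in the order asked, and still so for the second after the job is handed in, with the robot touching nothing.
It also fails if it takes over 59 s, if anything falls off the work surface, if the arm or the gripper's body presses on something with over 40 N, if the wrist force passes 120 N, or if a joint passes its speed limit or range.

## Working session

There is one attempt and no reset: what is moved stays moved. The work goes in short steps, Python scripts to look and compute and a shell command to move; the robot and the scene stay as the last step left them, time stands still between calls to the robot, and variables do not carry over. Pictures are saved under pics/ and viewed, about 8 in all and at most 12, crops included, and the job is handed in when it is done.

```bash
mkdir -p pics; cat > h.py <<'E'
import numpy as np, cv2
from plant import ctrl
def cam(n):
    c=ctrl.calibration(n)
    if n!="wrist": return np.array(c["mtx"]),np.array(c["origin"]),np.array(c["orientation"])
    s=ctrl.sense(); R=np.array(s["eef_rot"]); T=np.array(c["tool_from_camera"])
    return np.array(c["mtx"]), np.array(s["tcp_pos"])+R@T[:3,3], R@T[:3,:3]
def cloud(d,C):
    K,o,R=C; v,u=np.indices(d.shape)
    P=np.stack([(u-K[0,2])/K[0,0]*d,-(v-K[1,2])/K[1,1]*d,-d],-1)
    return P@R.T+o
def atz(px,z,C):
    K,o,R=C; r=R@np.array([(px[0]-K[0,2])/K[0,0],-(px[1]-K[1,2])/K[1,1],-1]); return o+r*(z-o[2])/r[2]
def proj(P,C):
    K,o,R=C; p=R.T@(np.array(P)-o); return np.array([K[0,2]-K[0,0]*p[0]/p[2],K[1,2]+K[1,1]*p[1]/p[2]])
E
python3 - <<'E'
from h import *
np.set_printoptions(precision=3,suppress=True)
for n in ["top","side"]:
    C=cam(n); im,d=ctrl.grab_frame(n); cv2.imwrite(f"pics/{n}.png",im[:,:,::-1]); np.save(n+".npy",d); print(n,C, ctrl.calibration(n).keys())
    P=cloud(d,C)
    for k in ["holder","jaw","tab","module","pivot","lever","knob","far_end","tube_end"]:
        for b in ctrl.boxes_of(n,k)[:2]:
            r=b["rect"]; print(k,round(b["p"],2),np.round(r,0),P[int((r[1]+r[3])/2),int((r[0]+r[2])/2)])
a=[cv2.imread(f"pics/{n}.png") for n in["top","side"]]
print(ctrl.sense())
E
```

```text
top (array([[430.022,   0.   , 247.208],
       [  0.   , 430.022, 193.618],
       [  0.   ,   0.   ,   1.   ]]), array([ 0.405, -0.006,  1.413]), array([[ 0.004,  0.992, -0.126],
       [-1.   ,  0.005,  0.005],
       [ 0.006,  0.126,  0.992]])) dict_keys(['mtx', 'origin', 'orientation'])
holder 0.91 [204. 167. 333. 223.] [ 0.573 -0.079  0.056]
holder 0.72 [230. 171. 256. 197.] [0.613 0.001 0.044]
jaw 0.9 [262. 174. 334. 195.] [ 0.609 -0.175  0.06 ]
tab 0.9 [263. 177. 332. 196.] [ 0.601 -0.17   0.069]
module 0.61 [228. 174. 258. 200.] [0.604 0.004 0.042]
module 0.54 [261. 175. 338. 197.] [ 0.601 -0.177  0.069]
pivot 0.56 [207. 162. 332. 228.] [ 0.576 -0.082  0.057]
lever 0.66 [264. 175. 336. 196.] [ 0.606 -0.181  0.059]
lever 0.58 [296. 196. 307. 227.] [ 0.527 -0.19   0.011]
knob 0.39 [128. 167. 154. 191.] [0.631 0.339 0.004]
far_end 0.73 [206. 164. 334. 229.] [ 0.57  -0.082  0.06 ]
tube_end 0.78 [258. 175. 338. 197.] [ 0.601 -0.17   0.069]
tube_end 0.47 [230. 137. 244. 156.] [0.731 0.02  0.06 ]
side (array([[403.989,   0.   , 257.477],
       [  0.   , 403.989, 186.671],
       [
[... 795 characters left out ...]
6 0.04 ]
far_end 0.6 [213. 155. 301. 249.] [ 0.58  -0.008  0.042]
tube_end 0.88 [243. 154. 270. 194.] [ 0.589 -0.074  0.092]
tube_end 0.29 [211. 155. 300. 248.] [ 0.583 -0.009  0.044]
{'time_s': 1.0, 'qpos': array([-72.823,   3.021,  92.409,  -0.001,  84.569,  -6.818]), 'joint_vel': array([-0.005,  0.022,  0.035,  0.089, -0.038, -0.   ]), 'joint_efforts': array([ -0.001, -39.37 , -37.047,  -0.   ,   0.001,   0.   ]), 'tcp_pos': array([ 0.254, -0.571,  0.231]), 'eef_rot': array([[ 0.914,  0.407, -0.   ],
       [ 0.407, -0.914, -0.   ],
       [-0.   ,  0.   , -1.   ]]), 'contact_force': array([-0.281,  0.318, -0.278]), 'moment': array([0.003, 0.023, 0.004]), 'grip_width': 1.0018623879390953}
```

View pics/top.png

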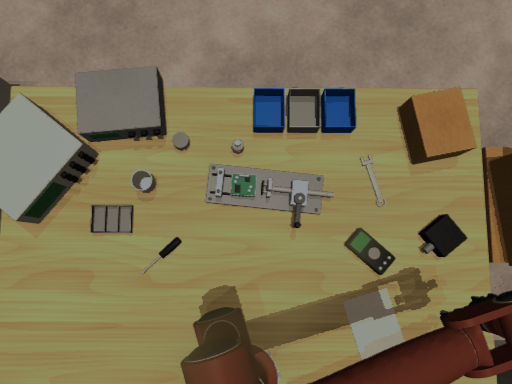

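View pics/side.png

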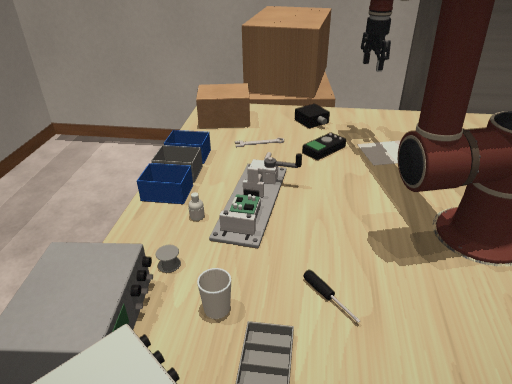

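```bash
python3 - <<'E'
from h import *
np.set_printoptions(precision=4,suppress=True)
d=np.load("top.npy"); C=cam("top"); P=cloud(d,C)
v,u=np.indices(d.shape); roi=(u>200)&(u<338)&(v>158)&(v<220)
tbl=roi&(abs(P[...,2])<.02)
print("z hist",np.histogram(P[roi][:,2],np.arange(-.01,.12,.005)))
im=cv2.imread("pics/top.png"); hsv=cv2.cvtColor(im,cv2.COLOR_BGR2HSV)
m=(roi&(hsv[...,1]<70)).astype(np.uint8); m=cv2.morphologyEx(m,cv2.MORPH_OPEN,np.ones((2,2),np.uint8))
n,l,s,c=cv2.connectedComponentsWithStats(m); k=1+np.argmax(s[1:,4]); ys,xs=np.where(l==k); print(s[k])
Q=np.array([atz((a,b),.012,C)[:2] for a,b in zip(xs,ys)])
z=P[ys,xs,2]; Q=Q[(z<.03)]
r=cv2.minAreaRect(Q.astype(np.float32)*1000); print(r, cv2.boxPoints(r))
# refine using jaw/tab, heights
b=cv2.resize(im[150:235,195:345],None,fx=5,fy=5,interpolation=cv2.INTER_CUBIC); cv2.imwrite("pics/crop1.png",b)
E
```

```text
z hist (array([ 294, 1939, 1451, 1050, 1633,  322,   26,   18,   37,  198,  393,
        162,   69,  168,  267,   62,   50,   86,   44,    9,    2,    3,
         17,   17,    2]), array([-0.01 , -0.005,  0.   ,  0.005,  0.01 ,  0.015,  0.02 ,  0.025,
        0.03 ,  0.035,  0.04 ,  0.045,  0.05 ,  0.055,  0.06 ,  0.065,
        0.07 ,  0.075,  0.08 ,  0.085,  0.09 ,  0.095,  0.1  ,  0.105,
        0.11 ,  0.115]))
[ 207  165  128   56 4167]
((583.81396484375, -90.35118103027344), (415.7676696777344, 152.79043579101562), 84.13119506835938) [[ 486.5628 -289.334 ]
 [ 638.5524 -304.9569]
 [ 681.0651  108.6316]
 [ 529.0755  124.2545]]
```

View pics/crop1.png

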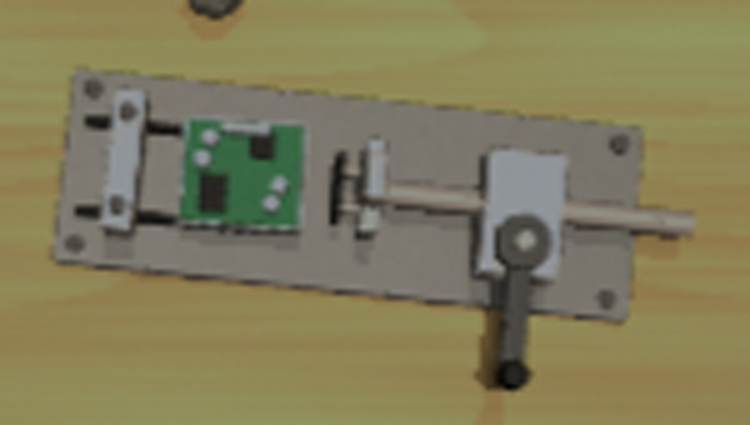

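```bash
python3 - <<'E'
from h import *
np.set_printoptions(precision=4,suppress=True)
C=cam("top"); f=lambda x,y,z: atz((195+(x+.5)/5-.5,150+(y+.5)/5-.5),z,C)
A,B,D,E=[f(*p,.012) for p in [(78,68),(642,128),(626,322),(52,262)]]
print(A,B,D,E, np.linalg.norm(A-B),np.linalg.norm(D-E),np.linalg.norm(A-E),np.linalg.norm(B-D))
yv=(A-B)+(E-D); yv/=np.linalg.norm(yv); xv=np.array([yv[1],-yv[0],0]); print("ang",np.degrees(np.arctan2(yv[1],yv[0])))
c=(A+B+D+E)/4; o=c+yv*.010; o[2]=0; print("o",o)
H=lambda p:((p-o)@xv,(p-o)@yv)
for n,p in dict(pivot=(523,238,.086),knob=(512,374,.11),tubeend=(692,224,.036),jawL=(385,165,.06),jawnear=(375,235,.06),cheek=(125,160,.062),modcorner=(182,118,.04),m2=(305,122,.04),m3=(302,232,.04),m4=(180,222,.04)).items(): print(n,f(*p),np.array(H(f(*p))))
d=np.load("top.npy");P=cloud(d,C); m=(P[...,2]>.09)&(P[...,2]<.115)
v,u=np.where(m); 
for a,b in zip(u,v):
  if 200<a<338 and 160<b<230: print(a,b,P[b,a],np.array(H(P[b,a])))
E
```

```text
[0.6841 0.1097 0.012 ] [ 0.6457 -0.2637  0.012 ] [ 0.5171 -0.2509  0.012 ] [0.5548 0.1248 0.012 ] 0.3753102496015864 0.37751034220588814 0.13020330508091282 0.1292278296640268
ang 84.20364487185681
o [ 0.6014 -0.0601  0.    ]
pivot [ 0.5632 -0.1747  0.086 ] [-0.0264 -0.1179]
knob [ 0.4774 -0.1641  0.11  ] [-0.1129 -0.116 ]
tubeend [ 0.5788 -0.2905  0.036 ] [ 0.0008 -0.2315]
jawL [ 0.6127 -0.0906  0.06  ] [ 0.0143 -0.0292]
jawnear [ 0.5678 -0.0841  0.06  ] [-0.031  -0.0273]
cheek [0.6148 0.0748 0.062 ] [-0.0003  0.1355]
modcorner [0.6459 0.0396 0.04  ] [0.0342 0.1036]
m2 [ 0.6437 -0.0401  0.04  ] [0.0401 0.0241]
m3 [ 0.5719 -0.0383  0.04  ] [-0.0315  0.0187]
m4 [0.578  0.0402 0.04  ] [-0.0334  0.0974]
269 180 [ 0.6136 -0.0797  0.1066] [ 0.0141 -0.0183]
270 180 [ 0.6144 -0.0831  0.1021] [ 0.0152 -0.0216]
271 180 [ 0.6145 -0.0862  0.1011] [ 0.0157 -0.0247]
269 181 [ 0.6103 -0.0796  0.1077] [ 0.0109 -0.0186]
270 181 [ 0.611  -0.083   0.1035] [ 0.0119 -0.0218]
271 181 [ 0.6097 -0.0855  0.1119] [ 0.0108 -0.0245]
272 181 [ 0.6115 -0.0893  0.1008] [ 0.013  -0.0281]
269 182 [ 0.6074 -0.0797  
[... 2601 characters left out ...]
.1057] [-0.1151 -0.1106]
296 225 [ 0.4754 -0.1608  0.1119] [-0.1152 -0.1129]
297 225 [ 0.4757 -0.1644  0.1071] [-0.1145 -0.1165]
298 225 [ 0.4759 -0.1678  0.1044] [-0.114  -0.1198]
299 225 [ 0.4757 -0.1703  0.1085] [-0.114  -0.1224]
300 225 [ 0.4758 -0.1737  0.1053] [-0.1134 -0.1258]
296 226 [ 0.4726 -0.1611  0.1089] [-0.118  -0.1135]
297 226 [ 0.4725 -0.1639  0.111 ] [-0.1178 -0.1163]
298 226 [ 0.4724 -0.1668  0.1123] [-0.1176 -0.1192]
299 226 [ 0.4727 -0.1703  0.108 ] [-0.117  -0.1227]
300 226 [ 0.4724 -0.1728  0.1127] [-0.1169 -0.1251]
296 227 [ 0.4704 -0.1632  0.0914] [-0.1199 -0.1158]
297 227 [ 0.4695 -0.164   0.1099] [-0.1207 -0.1167]
298 227 [ 0.4696 -0.1671  0.1089] [-0.1204 -0.1198]
```

```bash
python3 -m creep '[{"claw":0,"dp":[20,-11,0],"roll":0},{"claw":0,"dp":[42,-24,0],"roll":0},{"claw":0,"dp":[42,-24,0],"roll":0},{"claw":0,"dp":[42,-24,0],"roll":0},{"claw":0,"dp":[42,-24,0],"roll":0},{"claw":0,"dp":[42,-24,0],"roll":0},{"claw":0,"dp":[42,-24,0],"roll":0},{"claw":0,"dp":[42,-24,0],"roll":0},{"claw":0,"dp":[42,-24,0],"roll":0},{"claw":0,"dp":[42,-24,0],"roll":0},{"claw":0,"dp":[42,-24,0],"roll":0},{"claw":0,"dp":[20,-11,0],"roll":0}]'; python3 -m creep '[{"claw":0,"dp":[0,0,0],"roll":-1},{"claw":0,"dp":[0,0,0],"roll":-1},{"claw":0,"dp":[0,0,0],"roll":-1},{"claw":0,"dp":[0,0,0],"roll":-1},{"claw":0,"dp":[0,0,0],"roll":-1},{"claw":0,"dp":[0,0,0],"roll":-1},{"claw":0,"dp":[0,0,0],"roll":-1},{"claw":0,"dp":[0,0,0],"roll":-0.5},{"claw":0,"dp":[0,0,0],"roll":0}]'
cat > where.py <<'E'
import sys
from h import *
np.set_printoptions(precision=2,suppress=True)
o=np.array([.6014,-.0601,0]); a=np.radians(84.2); yv=np.array([np.cos(a),np.sin(a),0]); xv=np.array([yv[1],-yv[0],0])
s=ctrl.sense(); p=s["tcp_pos"]; f=s["contact_force"]; R=s["eef_rot"]
print("t",s["time_s"],"holder xy z mm",1e3*np.array([(p-o)@xv,(p-o)@yv,p[2]]),"F holder",np.array([f@xv,f@yv,f[2]]),"toolx ang(holder)",np.degrees(np.arctan2(R[:,0]@yv,R[:,0]@xv)),"tilt",R[:,2],"q",s["qpos"])
E
python3 where.py
```

```text
time_s: 2.2
tcp_pos: [0.5778, -0.134, 0.2325]
eef_rot: [[0.917, 0.398, 0.005], [0.398, -0.917, -0.004], [0.003, 0.006, -1.0]]
contact_force: [-0.8, 0.4, 0.2]
grip_width: -0.002
time_s: 3.1
tcp_pos: [0.5803, -0.1284, 0.2326]
eef_rot: [[0.061, 0.998, 0.006], [0.998, -0.061, -0.004], [-0.003, 0.006, -1.0]]
contact_force: [-0.2, -0.1, 0.4]
grip_width: -0.003
t 3.1 holder xy z mm [-14.06 -70.12 232.6 ] F holder [-0.2  -0.15  0.37] toolx ang(holder) 92.27825387063747 tilt [ 0.01 -0.   -1.  ] q [-19.61  -1.39  96.74  -0.09  84.27 -16.08]
```

```bash
python3 -m creep '[{"claw":0,"dp":[12,7,0],"roll":0.28},{"claw":0,"dp":[11,7,0],"roll":0},{"claw":0,"dp":[0,0,0],"roll":0}]'; python3 where.py
python3 - <<'E'
from h import *
from where import o,xv,yv
C=cam("wrist"); im,d=ctrl.grab_frame("wrist"); cv2.imwrite("pics/w1.png",im[:,:,::-1]); P=cloud(d,C)-o; H=np.stack([P@xv,P@yv,P[...,2]],-1)*1e3
np.save("H.npy",H)
def st(n,lo,hi,x0,x1,y0,y1):
    m=(d>0)&(H[...,2]>lo)&(H[...,2]<hi)&(H[...,0]>x0)&(H[...,0]<x1)&(H[...,1]>y0)&(H[...,1]<y1); q=H[m]
    if len(q): print(n,len(q),np.percentile(q,[2,50,98],axis=0).round(1).tolist())
st("tabtop",98,114,-25,25,-45,10); st("block",58,66,-60,40,-160,-80); st("knob",98,118,-140,-90,-140,-90); st("module",24,50,-50,50,0,112); st("pin",82,92,-50,0,-140,-100); st("cheek",55,68,-60,60,105,160)
E
```

```text
time_s: 3.4
tcp_pos: [0.5967, -0.1062, 0.2327]
eef_rot: [[0.106, 0.994, 0.006], [0.994, -0.106, -0.004], [-0.003, 0.006, -1.0]]
contact_force: [-0.0, 0.3, 0.2]
grip_width: -0.001
t 3.4 holder xy z mm [ -0.03 -46.34 232.73] F holder [-0.06  0.26  0.16] toolx ang(holder) 89.73552755917767 tilt [ 0.01 -0.   -1.  ] q [-17.07   0.19  95.16  -0.12  84.27 -10.99]
t 3.4 holder xy z mm [ -0.03 -46.34 232.73] F holder [-0.06  0.26  0.16] toolx ang(holder) 89.73552755917767 tilt [ 0.01 -0.   -1.  ] q [-17.07   0.19  95.16  -0.12  84.27 -10.99]
tabtop 400 [[-13.7, -25.8, 98.4], [0.7, -18.9, 105.4], [14.4, -13.8, 107.2]]
block 1474 [[-45.6, -138.2, 59.1], [5.5, -105.8, 61.9], [31.3, -91.7, 63.4]]
knob 271 [[-119.3, -122.6, 98.8], [-110.6, -113.1, 109.0], [-103.9, -107.2, 110.9]]
module 4722 [[-31.0, 2.5, 39.1], [3.7, 61.9, 43.1], [36.7, 102.2, 49.7]]
pin 90 [[-32.8, -121.4, 82.5], [-27.7, -115.4, 85.8], [-22.5, -110.7, 86.9]]
```

View pics/w1.png

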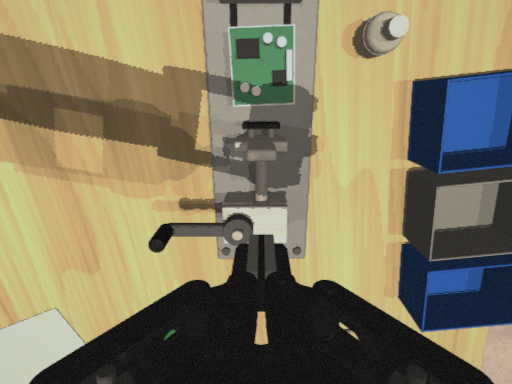

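```bash
python3 -m creep '[{"claw":0,"dp":[0,0,30],"roll":0},{"claw":0,"dp":[0,0,40],"roll":0},{"claw":0,"dp":[0,0,40],"roll":0},{"claw":0,"dp":[-1,0,20],"roll":0},{"claw":0,"dp":[0,0,10],"roll":0},{"claw":0,"dp":[0,0,0],"roll":0},{"claw":0,"dp":[0,0,0],"roll":0}]'; python3 where.py
```

```text
time_s: 4.15
tcp_pos: [0.5991, -0.1107, 0.092]
eef_rot: [[0.106, 0.994, 0.011], [0.994, -0.106, -0.008], [-0.007, 0.012, -1.0]]
contact_force: [1.1, 0.2, -0.2]
grip_width: 0.002
t 4.15 holder xy z mm [  2.86 -50.57  92.01] F holder [ 1.02  0.35 -0.16] toolx ang(holder) 89.72633087859042 tilt [ 0.01 -0.01 -1.  ] q [-17.34   7.52 101.5   -0.28  70.23 -11.18]
```

```bash
python3 -m creep '[{"claw":0,"dp":[4,-1,2],"roll":0},{"claw":0,"dp":[3,-1,0],"roll":0},{"claw":0,"dp":[2,0,0],"roll":0},{"claw":0,"dp":[2,0,0],"roll":0},{"claw":0,"dp":[2,0,0],"roll":0},{"claw":0,"dp":[2,0,0],"roll":0}]'; python3 where.py;  python3 -m creep '[{"claw":0,"dp":[2,0,0],"roll":0},{"claw":0,"dp":[2,0,0],"roll":0},{"claw":0,"dp":[2,0,0],"roll":0},{"claw":0,"dp":[2,0,0],"roll":0}]'; python3 where.py
```

```text
time_s: 4.75
tcp_pos: [0.6021, -0.0968, 0.096]
eef_rot: [[0.105, 0.994, 0.02], [0.994, -0.105, -0.015], [-0.013, 0.022, -1.0]]
contact_force: [-0.1, -7.4, -2.6]
grip_width: -0.001
t 4.75 holder xy z mm [  4.37 -36.49  96.  ] F holder [ 0.65 -7.34 -2.62] toolx ang(holder) 89.76667838548231 tilt [ 0.02 -0.01 -1.  ] q [-15.89   6.97 101.69  -0.54  69.99  -9.69]
time_s: 5.15
tcp_pos: [0.6021, -0.0966, 0.0961]
eef_rot: [[0.105, 0.994, 0.018], [0.994, -0.104, -0.032], [-0.03, 0.021, -0.999]]
contact_force: [-1.4, -6.7, -0.6]
grip_width: 0.001
t 5.15 holder xy z mm [  4.36 -36.23  96.14] F holder [-0.72 -6.8  -0.59] toolx ang(holder) 89.77511472770425 tilt [ 0.02 -0.03 -1.  ] q [-15.4    6.95 101.71  -1.61  69.85  -8.86]
```

```bash
python3 -m creep '[{"claw":0,"dp":[3,-1,2],"roll":0},{"claw":0,"dp":[3,-1,2],"roll":0}]'; python3 where.py;  python3 -m creep '[{"claw":0,"dp":[4,-1,1],"roll":0},{"claw":0,"dp":[4,0,1],"roll":0}]'; python3 where.py
```

```text
time_s: 5.35
tcp_pos: [0.6025, -0.0953, 0.0952]
eef_rot: [[0.105, 0.994, 0.022], [0.994, -0.104, -0.043], [-0.04, 0.026, -0.999]]
contact_force: [-1.8, -7.0, 5.8]
grip_width: -0.0
t 5.35 holder xy z mm [  4.61 -34.95  95.22] F holder [-1.06 -7.1   5.78] toolx ang(holder) 89.7402131319735 tilt [ 0.02 -0.04 -1.  ] q [-15.04   6.86 101.92  -2.17  69.39  -8.28]
time_s: 5.55
tcp_pos: [0.6029, -0.092, 0.0953]
eef_rot: [[0.106, 0.994, 0.023], [0.993, -0.105, -0.052], [-0.05, 0.029, -0.998]]
contact_force: [-5.0, -6.9, 4.5]
grip_width: -0.0
t 5.55 holder xy z mm [  4.76 -31.57  95.3 ] F holder [-4.28 -7.35  4.52] toolx ang(holder) 89.70467291346144 tilt [ 0.02 -0.05 -1.  ] q [-14.47   6.78 102.02  -2.76  69.19  -7.48]
```

```bash
python3 -m creep '[{"claw":0,"dp":[8,0,0],"roll":0},{"claw":0,"dp":[9,0,0],"roll":0},{"claw":0,"dp":[9,0,0],"roll":0}]'; python3 where.py
```

```text
time_s: 5.85
tcp_pos: [0.6048, -0.0732, 0.0955]
eef_rot: [[0.107, 0.994, 0.02], [0.992, -0.106, -0.068], [-0.065, 0.027, -0.998]]
contact_force: [-3.7, -8.7, 1.7]
grip_width: -0.003
t 5.85 holder xy z mm [  4.66 -12.71  95.46] F holder [-2.77 -8.98  1.74] toolx ang(holder) 89.62553590153377 tilt [ 0.02 -0.07 -1.  ] q [-12.27   6.8  102.    -3.79  69.29  -4.86]
```

```bash
python3 -m creep '[{"claw":0,"dp":[8,0,0],"roll":0},{"claw":0,"dp":[6,0,0],"roll":0}]'; python3 where.py
```

```text
time_s: 6.05
tcp_pos: [0.6057, -0.0638, 0.0957]
eef_rot: [[0.107, 0.994, 0.018], [0.991, -0.106, -0.078], [-0.076, 0.026, -0.997]]
contact_force: [-2.0, -9.1, 1.2]
grip_width: 0.005
t 6.05 holder xy z mm [ 4.69 -3.2  95.67] F holder [-1.08 -9.28  1.2 ] toolx ang(holder) 89.6185885261172 tilt [ 0.02 -0.08 -1.  ] q [-11.07   6.87 101.92  -4.49  69.39  -3.43]
```

```bash
python3 - <<'E'
from h import *
for n in("wrist","top"):
    im,d=ctrl.grab_frame(n); im=im[:,:,::-1]
    if n=="top": b=im[155:215,195:300]
    else: b=im[0:250,150:400]
    b=cv2.resize(b,(500 if n=="wrist" else 790, 500 if n=="wrist" else 451),interpolation=cv2.INTER_CUBIC); cv2.imwrite(f"pics/{n}2.png",b)
a=cv2.imread("pics/wrist2.png"); c=cv2.imread("pics/top2.png"); c=cv2.resize(c,None,fx=.37,fy=.37)
o=np.zeros((500,800,3),np.uint8); o[:,:500]=a; o[:c.shape[0],505:505+c.shape[1]]=c; cv2.imwrite("pics/v5.png",o)
E
```

```text
(no output)
```

View pics/v5.png

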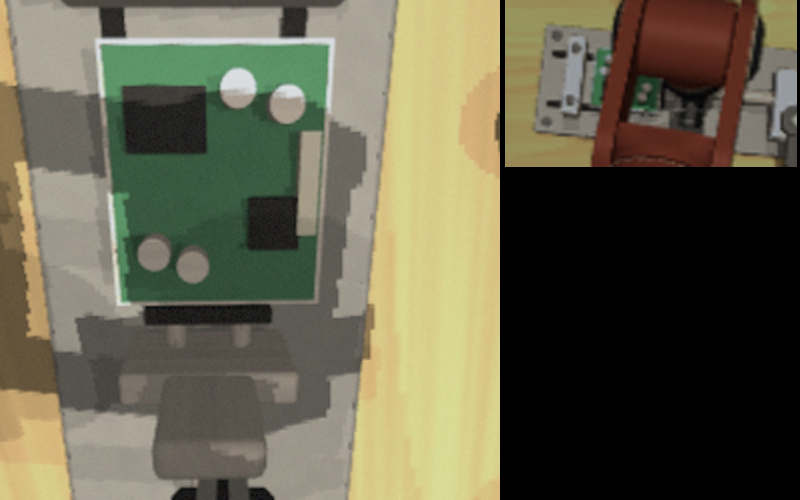

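```bash
for i in 1 2; do python3 -m creep '[{"claw":0,"dp":[5,0,0],"roll":0}]' >/dev/null; python3 where.py; done
```

```text
t 6.25 holder xy z mm [ 4.68 -0.05 95.69] F holder [-0.85 -7.77  1.14] toolx ang(holder) 89.62785421575758 tilt [ 0.02 -0.08 -1.  ] q [-10.66   6.91 101.89  -4.74  69.42  -2.95]
t 6.35 holder xy z mm [ 4.65  2.6  95.74] F holder [-0.96 -8.1   1.05] toolx ang(holder) 89.61615742344165 tilt [ 0.02 -0.09 -1.  ] q [-10.27   6.95 101.85  -5.07  69.47  -2.44]
```

```bash
for i in 1 2; do python3 -m creep '[{"claw":0,"dp":[5,0,0],"roll":0}]' >/dev/null; python3 where.py; done
```

```text
t 6.45 holder xy z mm [ 4.66  5.16 95.82] F holder [-2.22 -8.22  1.44] toolx ang(holder) 89.60442119497657 tilt [ 0.02 -0.09 -1.  ] q [ -9.88   7.   101.8   -5.41  69.51  -1.93]
t 6.55 holder xy z mm [ 4.66  7.73 95.89] F holder [-1.63 -8.93  1.92] toolx ang(holder) 89.59155263728013 tilt [ 0.01 -0.1  -1.  ] q [ -9.5    7.05 101.75  -5.75  69.57  -1.42]
```

```bash
for i in 1 2; do python3 -m creep '[{"claw":0,"dp":[4.5,0,0],"roll":0}]' >/dev/null; python3 where.py; done
```

```text
t 6.65 holder xy z mm [ 4.65  9.34 95.96] F holder [ -1.02 -12.73  -0.02] toolx ang(holder) 89.60030731883828 tilt [ 0.01 -0.1  -0.99] q [ -9.16   7.1  101.7   -6.17  69.62  -0.96]
t 6.75 holder xy z mm [ 4.64  9.81 96.11] F holder [ -0.88 -14.97   0.21] toolx ang(holder) 89.60857792581024 tilt [ 0.01 -0.11 -0.99] q [ -8.88   7.16 101.65  -6.73  69.67  -0.5 ]
```

```bash
python3 -m creep '[{"claw":0,"dp":[4.5,0,0],"roll":0}]' >/dev/null; python3 where.py; python3 - <<'E'
from h import *
im,d=ctrl.grab_frame("wrist"); cv2.imwrite("pics/w6.png",cv2.resize(im[0:250,120:400,::-1],None,fx=2.4,fy=2.4,interpolation=cv2.INTER_CUBIC))
E
```

```text
t 6.85 holder xy z mm [ 4.62  9.8  96.2 ] F holder [ -1.78 -15.38   1.32] toolx ang(holder) 89.61169342187684 tilt [ 0.01 -0.12 -0.99] q [ -8.62   7.23 101.6   -7.34  69.73  -0.05]
```

View pics/w6.png

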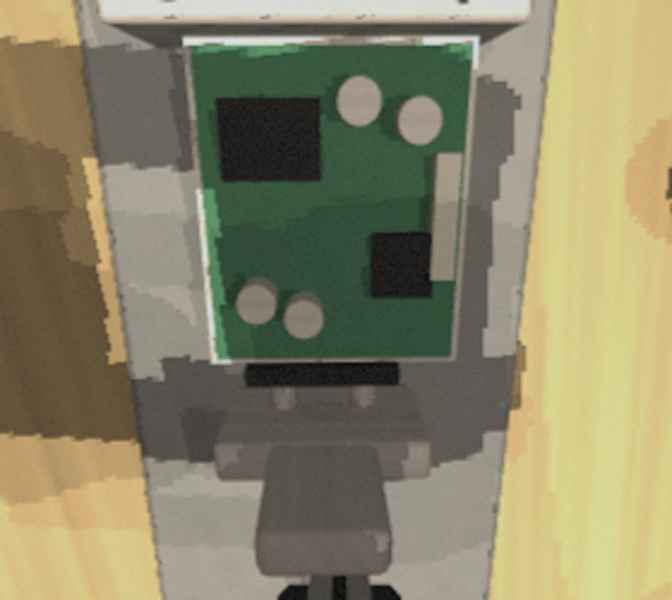

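```bash
python3 -m creep '[{"claw":0,"dp":[-8,0,0],"roll":0},{"claw":0,"dp":[-14,0,0],"roll":0},{"claw":0,"dp":[0,0,-30],"roll":0},{"claw":0,"dp":[-5,-15,-20],"roll":0},{"claw":0,"dp":[-16,-26,0],"roll":0},{"claw":0,"dp":[-16,-26,0],"roll":0},{"claw":0,"dp":[-16,-26,0],"roll":0},{"claw":0,"dp":[-16,-20,0],"roll":0},{"claw":0,"dp":[0,0,0],"roll":0},{"claw":0,"dp":[0,0,0],"roll":0}]' >/dev/null; python3 where.py
python3 - <<'E'
from h import *
from where import o,xv,yv
C=cam("wrist"); im,d=ctrl.grab_frame("wrist"); cv2.imwrite("pics/w7.png",im[:,:,::-1]); P=cloud(d,C)-o; H=np.stack([P@xv,P@yv,P[...,2]],-1)*1e3
np.save("H2.npy",H)
def st(n,lo,hi,x0,x1,y0,y1):
    m=(d>0)&(H[...,2]>lo)&(H[...,2]<hi)&(H[...,0]>x0)&(H[...,0]<x1)&(H[...,1]>y0)&(H[...,1]<y1); q=H[m]
    if len(q): print(n,len(q),np.percentile(q,[2,50,98],axis=0).round(1).tolist())
st("tabtop",98,114,-25,25,0,60); st("knob",98,118,-140,-90,-140,-90); st("pin",82,92,-50,0,-140,-100)
st("padplate",56,64,-40,40,0,60); st("modrear-ish",39,50,-50,50,20,140); st("cheek",55,68,-60,60,105,160)
E
```

```text
t 7.9 holder xy z mm [-112.82  -79.71  158.31] F holder [ 0.17  0.62 -0.09] toolx ang(holder) 89.49666814665896 tilt [ 0.01 -0.12 -0.99] q [-19.97 -13.17 114.87  -6.42  75.24 -12.29]
t 7.9 holder xy z mm [-112.82  -79.71  158.31] F holder [ 0.17  0.62 -0.09] toolx ang(holder) 89.49666814665896 tilt [ 0.01 -0.12 -0.99] q [-19.97 -13.17 114.87  -6.42  75.24 -12.29]
tabtop 1222 [[-14.5, 21.2, 99.5], [-1.9, 27.0, 105.6], [13.6, 32.7, 107.3]]
knob 66 [[-118.6, -110.1, 98.1], [-112.4, -108.0, 100.2], [-105.9, -106.9, 104.0]]
pin 164 [[-33.4, -121.6, 82.2], [-28.3, -115.5, 85.9], [-22.2, -110.5, 87.2]]
padplate 456 [[-29.5, 21.4, 56.8], [-21.3, 27.3, 59.9], [-12.4, 32.7, 62.9]]
modrear-ish 1604 [[-29.7, 23.0, 39.3], [-0.9, 51.1, 43.4], [34.9, 56.0, 46.8]]
```

```bash
python3 -m creep '[{"claw":0,"dp":[3,0,30],"roll":0},{"claw":0,"dp":[0,1,28],"roll":0},{"claw":0,"dp":[0,0,14],"roll":0},{"claw":0,"dp":[0,0,0],"roll":0}]' >/dev/null; python3 where.py; python3 -m creep '[{"claw":0,"dp":[0,0,0],"roll":0}]' >/dev/null; python3 where.py
```

```text
t 8.35 holder xy z mm [-105.3   -84.02   86.14] F holder [-0.62  0.22 -0.38] toolx ang(holder) 89.65840901834089 tilt [ 0.02 -0.12 -0.99] q [-20.3   -7.24 117.12  -6.63  66.81 -11.83]
t 8.45 holder xy z mm [-104.76  -83.64   86.18] F holder [ 0.44 -1.07  0.95] toolx ang(holder) 89.70004024980236 tilt [ 0.02 -0.12 -0.99] q [-20.25  -7.15 117.04  -6.61  66.83 -11.83]
```

```bash
cat > pol.py <<'E'
from where import *
K=np.array([(p-o)@xv,(p-o)@yv])*1e3-np.array([-28,-116]); rx=np.degrees(np.arctan2(R[:,0]@yv,R[:,0]@xv)); phi=np.degrees(np.arctan2(K[1],K[0]))+13.3
th=np.radians(rx+90); t=np.array([-np.sin(th),np.cos(th)]); F=np.array([f@xv,f@yv])
print("POL r",np.hypot(*K),"phi",phi%360,"tool phi",(rx+90)%360,"Ftan",F@t,"Frad",F@np.array([np.cos(th),np.sin(th)]))
E
python3 -m creep '[{"claw":0,"dp":[-3,-4,0],"roll":0},{"claw":0,"dp":[-3,-3,0],"roll":0},{"claw":0,"dp":[-4,0,0],"roll":0},{"claw":0,"dp":[-3,0,0],"roll":0}]' >/dev/null; python3 pol.py;python3 -m creep '[{"claw":0,"dp":[-4,0,0],"roll":0}]' >/dev/null; python3 pol.py
```

```text
t 8.85 holder xy z mm [-109.96  -97.15   90.95] F holder [ 0.24  1.53 -0.2 ] toolx ang(holder) 89.77255003195542 tilt [ 0.02 -0.12 -0.99] q [-21.96  -8.28 117.55  -6.47  66.95 -13.72]
POL r 84.09955104850543 phi 180.3443233408003 tool phi 179.7725500319554 Ftan -1.5329097059154015 Frad -0.2375882235808696
t 8.95 holder xy z mm [-110.22 -100.66   91.33] F holder [-0.82  3.11 -1.77] toolx ang(holder) 89.74407604824556 tilt [ 0.02 -0.12 -0.99] q [-22.43  -8.27 117.49  -6.31  66.98 -14.22]
POL r 83.6410257959869 phi 182.73075552142183 tool phi 179.74407604824557 Ftan -3.102774106595098 Frad 0.8346269454548573
```

```bash
python3 -m creep '[{"claw":0,"dp":[-8,-3,2],"roll":-0.7},{"claw":0,"dp":[-10,-3,2],"roll":-0.8},{"claw":0,"dp":[-10,-3,2],"roll":-0.8}]' >/dev/null; python3 pol.py
```

```text
t 9.25 holder xy z mm [-114.07 -127.21   90.59] F holder [-2.1   8.5   5.06] toolx ang(holder) 108.89993472671895 tilt [ 0.03 -0.11 -0.99] q [-25.9   -8.28 117.56  -5.42  66.46 -37.03]
POL r 86.80018371850434 phi 200.72032407532907 tool phi 198.89993472671895 Ftan -8.722191783245668 Frad -0.7636150099618683
```

```bash
python3 -m creep '[{"claw":0,"dp":[-10,-3,2],"roll":-0.8},{"claw":0,"dp":[-10,-3,1],"roll":-0.8},{"claw":0,"dp":[-10,-3,1],"roll":-0.8}]' >/dev/null; python3 pol.py
```

```text
t 9.55 holder xy z mm [-110.92 -153.63   90.8 ] F holder [-6.43 10.04  5.27] toolx ang(holder) 128.9436198566386 tilt [ 0.03 -0.1  -1.  ] q [-29.05  -6.64 116.01  -4.39  66.71 -60.51]
POL r 91.06264850671646 phi 217.70900817535045 tool phi 218.9436198566386 Ftan -11.845394037568141 Frad -1.3091655678406637
```

```bash
python3 -m creep '[{"claw":0,"dp":[-10,0,1],"roll":-0.8},{"claw":0,"dp":[-10,-1,1],"roll":-0.8},{"claw":0,"dp":[-10,-1,1],"roll":-0.8}]' >/dev/null; python3 pol.py
```

```text
t 9.85 holder xy z mm [ -98.49 -172.96   88.85] F holder [-10.44   3.92   7.7 ] toolx ang(holder) 148.93512085797974 tilt [ 0.   -0.08 -1.  ] q [-30.54  -3.06 112.83  -4.15  67.69 -82.09]
POL r 90.62754887007941 phi 232.24345905156792 tool phi 238.93512085797974 Ftan -10.966275668194939 Frad 2.032816151445943
```

```bash
python3 -m creep '[{"claw":0,"dp":[-11,0,0],"roll":-0.5},{"claw":0,"dp":[-11,1,0],"roll":-0.5}]' >/dev/null; python3 pol.py
```

```text
t 10.05 holder xy z mm [ -83.75 -182.66   88.97] F holder [-6.84  1.2   4.34] toolx ang(holder) 157.25128243233232 tilt [-0.01 -0.08 -1.  ] q [-30.72  -0.15 109.96  -4.31  68.5  -90.6 ]
POL r 86.89713756333516 phi 243.39205436251336 tool phi 247.25128243233232 Ftan -6.767848834706055 Frad 1.5378570927968767
```

Near the crest; force is falling.

```bash
python3 -m creep '[{"claw":0,"dp":[-9,-1,0],"roll":-0.8},{"claw":0,"dp":[-9,-1,0],"roll":-0.8}]' >/dev/null; python3 pol.py; python3 -m creep '[{"claw":0,"dp":[-7,-1,0],"roll":-0.5}]' >/dev/null; python3 pol.py
```

```text
t 10.25 holder xy z mm [ -69.66 -191.84   89.25] F holder [-2.28 -0.56  1.05] toolx ang(holder) 170.48127204471035 tilt [-0.02 -0.08 -1.  ] q [ -30.87    2.27  107.48   -4.51   68.94 -103.97]
POL r 86.52949912145374 phi 254.51953369123999 tool phi 260.48127204471035 Ftan -2.1586160363365714 Frad 0.9323594220823122
t 10.35 holder xy z mm [ -62.84 -194.93   89.5 ] F holder [ 0.41 -0.01  1.22] toolx ang(holder) 174.65887464311575 tilt [-0.02 -0.08 -1.  ] q [ -30.83    3.24  106.44   -4.56   69.01 -108.11]
POL r 86.2756042945365 phi 259.4847532604043 tool phi 264.6588746431157 Ftan 0.40554169788083955 Frad -0.02548506641942678
```

```bash
python3 -m creep '[{"claw":0,"dp":[-6,-2,0],"roll":-0.5},{"claw":0,"dp":[-4,-2,0],"roll":0},{"claw":0,"dp":[-3,0,0],"roll":0}]' >/dev/null; python3 pol.py; for i in 1 2; do python3 -m creep '[{"claw":0,"dp":[-3,0,0],"roll":0}]' >/dev/null; python3 pol.py; done
```

```text
t 10.65 holder xy z mm [ -49.02 -201.83   90.48] F holder [-0.81 -0.09  0.13] toolx ang(holder) 178.68922727499788 tilt [-0.02 -0.08 -1.  ] q [ -30.84    5.12  104.36   -4.63   69.14 -112.15]
POL r 88.36189226234714 phi 269.53807270445924 tool phi 268.68922727499785 Ftan -0.8035066692841077 Frad 0.11167984206038337
t 10.75 holder xy z mm [ -47.14 -202.02   90.43] F holder [-11.83   1.66   6.65] toolx ang(holder) 178.6170463654987 tilt [-0.02 -0.08 -1.  ] q [ -30.74    5.5   103.96   -4.72   69.37 -111.97]
POL r 88.12658550515891 phi 270.75469346739936 tool phi 268.6170463654987 Ftan -11.866287020803876 Frad -1.3735475049871513
t 10.85 holder xy z mm [ -46.98 -202.07   90.4 ] F holder [-16.13   1.35  10.54] toolx ang(holder) 178.5476616528038 tilt [-0.03 -0.08 -1.  ] q [ -30.65    5.84  103.6    -4.89   69.88 -111.79]
POL r 88.13778344663386 phi 270.8646407127295 tool phi 268.5476616528038 Ftan -16.162405520126814 Frad -0.9428020232404313
```

Hard stop at φ ≈ 270.9° (θ ≈ 1.8). Back off, rise, and check.

```bash
python3 -m creep '[{"claw":0,"dp":[6,0,0],"roll":0},{"claw":0,"dp":[15,0,0],"roll":0},{"claw":0,"dp":[10,0,-30],"roll":0},{"claw":0,"dp":[20,0,-40],"roll":0},{"claw":0,"dp":[40,0,-40],"roll":0},{"claw":0,"dp":[40,0,-20],"roll":0},{"claw":0,"dp":[40,0,0],"roll":0},{"claw":0,"dp":[30,0,0],"roll":0},{"claw":0,"dp":[0,0,0],"roll":0},{"claw":0,"dp":[0,0,0],"roll":0}]' >/dev/null; python3 pol.py
python3 - <<'E'
from h import *
from where import o,xv,yv
C=cam("top"); im,d=ctrl.grab_frame("top"); P=cloud(d,C)-o; H=np.stack([P@xv,P@yv,P[...,2]],-1)*1e3
def st(n,lo,hi,x0,x1,y0,y1):
    m=(d>0)&(H[...,2]>lo)&(H[...,2]<hi)&(H[...,0]>x0)&(H[...,0]<x1)&(H[...,1]>y0)&(H[...,1]<y1); q=H[m]
    if len(q): print(n,len(q),np.percentile(q,[2,50,98],axis=0).round(1).tolist())
st("tab",98,114,-25,25,0,60); st("knob",98,118,-140,20,-240,-90)
b=cv2.resize(im[130:235,195:345,::-1],None,fx=5,fy=5,interpolation=cv2.INTER_CUBIC); cv2.imwrite("pics/end.png",b)
g=cv2.cvtColor(im,cv2.COLOR_RGB2HSV); m=((g[...,0]>45)&(g[...,0]<90)&(g[...,1]>90)).astype(np.uint8); m[:, :220]=0; m[:,262:]=0; m[:170]=0; m[:,:]*=1; m[200:]=0
ys,xs=np.where(m); Q=np.array([atz((a,b2),.04,C)-o for a,b2 in zip(xs,ys)]); q=np.stack([Q@xv,Q@yv],1)*1e3; print(cv2.minAreaRect(q.astype(np.float32)))
E
```

```text
t 11.85 holder xy z mm [-246.82 -185.99  225.6 ] F holder [ 0.36  0.73 -0.44] toolx ang(holder) 178.24637421864097 tilt [-0.02 -0.08 -1.  ] q [ -40.65  -31.03  121.37   -4.46   87.69 -123.02]
POL r 229.74087675863055 phi 211.0375817237555 tool phi 268.246374218641 Ftan 0.338826114370325 Frad -0.7415405633495935
t 11.85 holder xy z mm [-246.82 -185.99  225.6 ] F holder [ 0.36  0.73 -0.44] toolx ang(holder) 178.24637421864097 tilt [-0.02 -0.08 -1.  ] q [ -40.65  -31.03  121.37   -4.46   87.69 -123.02]
tab 36 [[-13.4, 18.0, 100.1], [0.8, 23.4, 104.2], [13.5, 29.1, 109.3]]
knob 29 [[-34.8, -212.8, 101.6], [-27.5, -203.2, 108.9], [-19.2, -196.7, 113.9]]
((3.7813777923583984, 86.8821029663086), (75.37468719482422, 63.684906005859375), 89.29206085205078)
```

View pics/end.png

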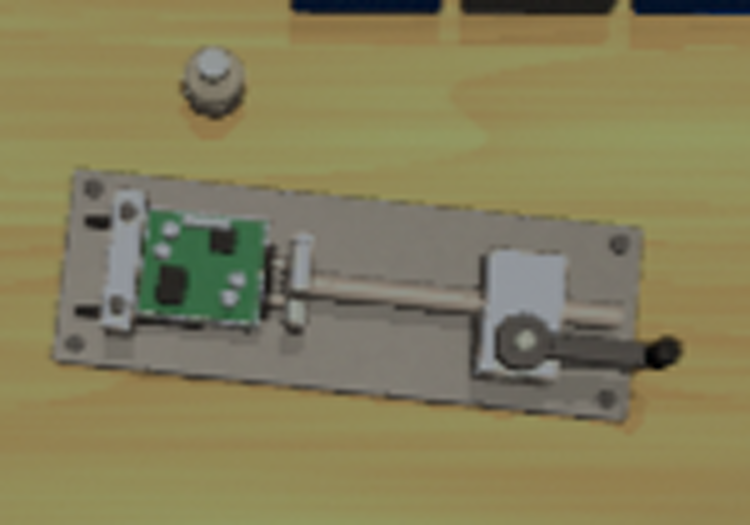

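```bash
python3 -c "from plant import ctrl; print(ctrl.finish_job())"
```

```text
the job is handed in; nothing more can be done
None
```

The module is clamped and the cam lever is fully closed. I handed the job in at about 12 s with the arm well clear.

- **Jaw:** I pushed it about 46 mm by its tab with closed fingers until the module met the far cheek. The push ended at about 15 N, which leaves about 8 N at the pad after the tube's drag of about 7 N. The pad force is inferred from the wrist reading, not measured directly.
- **Lever:** I pushed the knob round with closed fingers. Wrist force was about 13 N on the way over. It snapped past the crest, and I confirmed the stop by feel with a final push of about 16 N sideways. The downward commands I gave along the way added up to 10 N vertically, so about 19 N in all, under the 25 N limit.
- **Last checks:** the top camera shows the knob at holder (-28, -203) mm, where closed puts it. The tab has not moved since it was let go, the module is flush against the cheek, and the pad is on the module. The module's measured skew is about 0.7°, within pixel noise.
- **Disagreements:** the holder pose from the top and wrist cameras differed by 3–4 mm along the slide. This did not matter, because contact was found by feel. The tool also tilted up to about 7° while pushing, because the moves do not correct lag under load.
- **Not checked:** I did not measure the other items on the bench. The arm stayed clear of them, and the bottle (the only one in the last picture) had not visibly moved.

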